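# Sweep a portion of cookies through the packing chute

### The arm

A 6-joint arm with a two-finger parallel gripper is mounted at the origin on the work surface; the furniture and walls round the work are solid. World frame = base frame: x ahead of the robot, y to its left, z up, the work surface at z = 0. Lengths are in m, angles in rad, forces in N, time in s.
With the tool pointing down it reaches from about 0.35 to 0.775 m from the base axis. Payload 5.5 kg.
Tool frame: the origin (TCP) lies between the finger pads; the fingertips stand 19 mm ahead of it and the grasp point (between the pads) is the TCP; z points along the fingers, y is the direction in which the jaws open and shut (so a half turn about z gives the same grasp; the last joint's range is limited). The gripper opens to 85 mm and grips with 20 to 120 N. Pads are 22 mm wide; open, the fingers measure 114 mm over their backs; the gripper's body (76 mm by 85 mm) begins 54 mm behind the grasp point. The pads swing forward as they close: fully open they stand 13 mm farther back than shut.
Start: joints at [-1.428, 0.313, 0.046, 1.304, 0, 1.431], TCP at [0.16, -0.552, 0.25] pointing down, gripper open.
Joint ranges: [-2.76, 2.76], [-0.86, 1.69], [-1.03, 1.26], [-2.2, 2.34], [-1.47, 1.5], [-3.14, 3.14]. Speed limits (rad/s): [2.57, 2.57, 3.14, 3.14, 3.14, 3.14].

### API

Orientations are given as a unit quaternion [w, x, y, z].
In Python, from workcell import get_state, cams, workorder gives the robot as it stands.
- The arm moves only by the tool play_rows, never from a script. Its argument "series" is text: rows parted by semicolons, each of 7 numbers parted by spaces: the opening in per cent of the stroke, from 0 (shut) to 100 (fully open), then the shift along the tool's x, y, z in cm, then the turn, a rotation vector about the tool's x, y, z in degrees. A call has 1 to 12 rows; each row shifts and turns the commanded pose from where the row before left it, along the tool's axes as they then stand; what a row does not reach is not made up. A row lasts 1/8 s, in which the tool goes at most 62.5 mm and 10.7 degrees, less where a joint would pass 70% of its speed; a pose out of reach is approached as far as the arm can. A call with a gripper value outside its range is refused whole. The fingers move at their own pace and stop on an object; "newtons" is the grip in N (left out, the last holds). Time passes only in rows, so rows that do not move let the fingers close. It gives the time, the measured TCP pose, the force and the opening at its end, in the units of the state.
- get_state(): the state, without advancing time (a new reading comes with each control period).
- cams.read_camera(name): name is "scene" or "top" or "wrist"; returns the picture (420x560x3 uint8, red, green, blue); there is no depth.
- cams.get_calibration(name): a dict with "fx", "fy", "cx", "cy" (pixels), "rvec" (rotation vector, rad) and "tvec" (3), from world to camera coordinates, as OpenCV has them. Camera axes: x right, y down, z forward; pixel columns grow to the right and rows downward; lengths in m; the calibration is good to about 2 mm. A picture is of the moment at which its call begins: read the wrist's pose just before it. get_calibration takes no time and is no camera call; for the wrist camera it gives the pose at the moment of the call.
- workorder.hand_in(): hands the job in, once; it reports no verdict.
The state is a dict: "clock": time; "joint_pos": joint angles; "qvel": joint speeds; "tau": joint torques, N m; "tcp_pos": TCP position; "orientation": TCP orientation; "wrist_force": force on the tool from outside, world axes, zero at the start; "ft_torque": the same for the moment, N m; "finger_gap": finger opening in m.
Only numpy, scipy, OpenCV 4.12 (cv2) and the standard library are available. Lean on these libraries where they do the work, as an engineer would, in place of code of your own. Each camera call takes 0.05 s, during which the arm holds its last target.

### The job

Push the gate of the steel packing chute fully open, sweep all four cookies off its deck through the mouth into the shallow container below, then push the gate fully shut again for the next portion. Only push and sweep with the fingers, gently enough not to crush a cookie: nothing is picked up, and the container, the chute and the things around it stay where they are.

Things in the scene. Friction and masses are not known exactly. Their poses are not given: they have to be found in the camera images.
- chute: stainless packing chute, fixed: a flat deck 85 mm above the table on four legs, 130 mm wide inside (its x), 232 mm long (its y), with thin walls 28 to 31 mm high (inner faces at x = -65 and +65, y = +122); the -y end is the mouth, open at the top. Origin on the table 110 mm from the mouth's edge, z up, axes along the world's but for a yaw within 0.2 rad
- mouth (a point): middle of the chute's mouth, at the edge of the deck (chute y = -110), 85 mm above the table. Two upright fences on the deck narrow it evenly from 130 mm at chute y = -40 to the mouth's 96 mm. Beyond the edge (-y) come the gate's channel, 13 mm wide and 2 mm below the deck, and the drop into the container
- gate (a joint): travel of the slide gate, m: 0 = fully shut across the mouth, 0.100 = fully open, slid along the chute's +x (away from the robot) into its channel. It stays where it is left and slides with about 1.5 N
- gate_block (a point): centre of the black push block standing on the gate's top edge, 24 mm along x, 24 mm along y, 26 mm high, spanning 118 to 144 mm above the table; it moves with the gate, lies 6 mm outside the mouth (-y), and its two x faces are free to be pushed. The gate plate below it is 100 mm wide
- cookie_0: butter cookie, an irregular lump about 35 mm across and 19 mm high, 12 to 22 g, lying loose on the deck of the packing chute; origin at the centre of its underside as it lies at the start (it may tumble)
- cookie_1: butter cookie, an irregular lump about 35 mm across and 19 mm high, 12 to 22 g, lying loose on the deck of the packing chute; origin at the centre of its underside as it lies at the start (it may tumble)
- cookie_2: butter cookie, an irregular lump about 35 mm across and 19 mm high, 12 to 22 g, lying loose on the deck of the packing chute; origin at the centre of its underside as it lies at the start (it may tumble)
- cookie_3: butter cookie, an irregular lump about 35 mm across and 19 mm high, 12 to 22 g, lying loose on the deck of the packing chute; origin at the centre of its underside as it lies at the start (it may tumble)
- tray: loose shallow plastic food container, 205 mm (its x) by 245 mm (its y), rim 50 mm high, about 0.35 kg, standing on the table with its long side across the chute's length, about 55 mm of it tucked in under the mouth end of the deck; origin at the centre of its underside, its x along the chute's +y
- cookie_box: bystander: clear gift box of cookies, 74 x 74 x 129 mm, standing behind the chute; origin at the centre of its underside
- shaker: bystander: small black-capped shaker jar, 41 mm wide, 105 mm high, standing behind the chute, near the gate; origin at the centre of its underside
There are look-alikes about, which are no part of the job. Leave any pink or purple look-alike of the cookie_2 alone.

How it is judged:
On the way, in this order (a step that is already met when the one before it is completed fails the run):
1. the gate is pushed fully open with the cookies still on the deck (value of joint gate above 0.092 m and z of each of cookie_0, cookie_1, cookie_2, cookie_3 in the frame of chute above 0.08 m), for 0.2 s.
2. all four cookies have been swept into the container (x of cookie_0 in the frame of tray between -0.092 and 0.092 m and y of cookie_0 in the frame of tray between -0.112 and 0.112 m and z of each of cookie_0, cookie_1, cookie_2, cookie_3 in the frame of tray below 0.045 m and x of cookie_1 in the frame of tray between -0.092 and 0.092 m and y of cookie_1 in the frame of tray between -0.112 and 0.112 m and x of cookie_2 in the frame of tray between -0.092 and 0.092 m and y of cookie_2 in the frame of tray between -0.112 and 0.112 m and x of cookie_3 in the frame of tray between -0.092 and 0.092 m and y of cookie_3 in the frame of tray between -0.112 and 0.112 m), for 0.2 s.
3. the gate is pushed fully shut (value of joint gate below 0.006 m), for 0.2 s.
At the end, for the whole second after the job is handed in: All four cookies lie at rest inside the container and the gate is shut (within 6 mm). On the way the gate was open to within 8 mm of its full travel before any cookie left the deck (all of step 2 and value of joint gate below 0.006 m and linear speed of each of cookie_0, cookie_1, cookie_2, cookie_3 below 0.02 m/s); the robot touches nothing.
It fails at once if a cookie is lifted more than 45 mm off the deck (z of any of cookie_0, cookie_1, cookie_2, cookie_3 in the frame of chute above 0.13 m).
It fails at once if a cookie is pressed with more than 30 N (contact force between the fingers and cookie_0 above 30 N or contact force between the fingers and cookie_1 above 30 N or contact force between the fingers and cookie_2 above 30 N or contact force between the fingers and cookie_3 above 30 N).
It fails at once if the container is shifted more than 25 mm (distance of tray from where it was at the start of the episode above 0.025 m).
It fails at once if a thing standing around the chute is moved more than 25 mm (distance of any of cookie_box, shaker from where it was at the start of the episode above 0.025 m).
It also fails if it takes over 61 s, if anything falls off the work surface, if the arm or the gripper's body presses on something with over 40 N, if the wrist force passes 120 N, or if a joint passes its speed limit or range.

## Working session

There is one attempt and no reset: what is moved stays moved. The work goes in short steps, Python scripts to look and compute and a tool call to move; the robot and the scene stay as the last step left them, time stands still between calls to the robot, and variables do not carry over. Pictures are saved under pics/ and viewed, and the job is handed in when it is done.

Besides the shell and the picture viewer there is one more tool, called as name(argument=value, ...) on one line, values as JSON. play_rows: Moves the arm, as the interface text tells. Its arguments: {"type":"object","properties":{"series":{"type":"string"},"newtons":{"type":"number"}},"required":["series"]}

```bash
mkdir -p pics; ls
python3 - <<'E'
from workcell import get_state, cams
import cv2
for n in ["scene","top","wrist"]:
    im=cams.read_camera(n); cv2.imwrite(f"pics/{n}0.png",im[:,:,::-1])
    print(n,cams.get_calibration(n))
print(get_state())
E
```

```text
pics
scene {'fx': 462.56569753336777, 'fy': 462.56569753336777, 'cx': 273.62894868312924, 'cy': 209.414255081778, 'rvec': array([ 0.68080012, -2.57750927,  1.2021849 ]), 'tvec': array([0.43701511, 0.26519292, 0.91124052])}
top {'fx': 508.60874645064234, 'fy': 508.60874645064234, 'cx': 279.0114132051013, 'cy': 208.17010168777858, 'rvec': array([ 2.13387164, -2.10207041,  0.20944211]), 'tvec': array([-0.0089717 ,  0.52749676,  0.94951216])}
wrist {'fx': 351.1794975801386, 'fy': 351.1794975801386, 'cx': 281.53757757058867, 'cy': 207.70789885792357, 'rvec': array([-2.32090304,  1.74066954,  0.25334919]), 'tvec': array([-0.57427006, -0.03853943,  0.37830256])}
{'clock': 0.15, 'joint_pos': array([-1.42759700e+00,  3.13843894e-01,  4.52422941e-02,  1.30359935e+00,
       -4.97877515e-05,  1.43117783e+00]), 'qvel': array([-6.50493437e-04, -3.37736159e-03,  3.84164254e-03,  2.26569216e-03,
       -2.13823827e-04, -5.27885887e-05]), 'tau': array([ 4.25739694e-03, -4.81065810e+01,  2.98815697e+01,  1.38822774e-02,
       -1.19806618e-04, -6.33258225e-06]), 'tcp_pos': array([ 0.16037659, -0.55181011,  0.24960556]), 'orientation': array([-7.02266118e-04,  9.90018163e-01,  1.40938082e-01, -2.61512583e-05]), 'wrist_force': array([ 0.34291882,  0.31161964, -0.59218539]), 'ft_torque': array([-0.01531481, -0.09477819,  0.01012748]), 'finger_gap': 0.08537853197254447}
```

View pics/scene0.png

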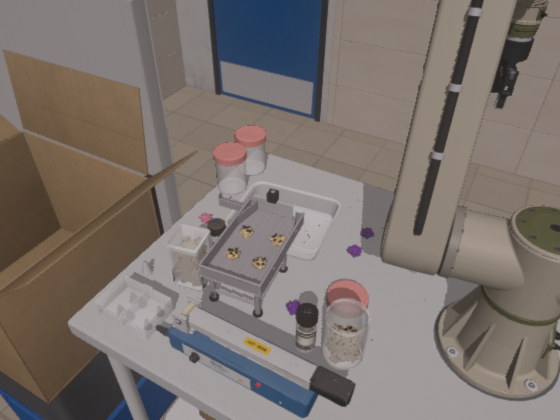

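View pics/top0.png

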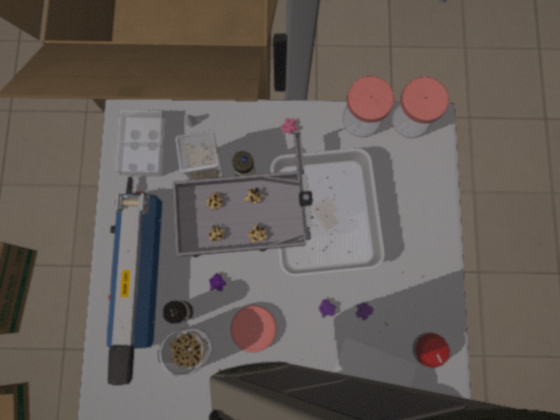

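View pics/wrist0.png

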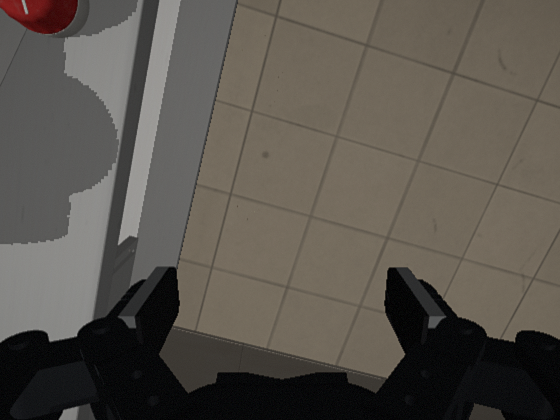

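```bash
cat > h.py <<'E'
import numpy as np, cv2
from workcell import get_state, cams
def ray(cal,u,v):
    R=cv2.Rodrigues(cal['rvec'])[0]; c=-R.T@cal['tvec']
    d=R.T@np.array([(u-cal['cx'])/cal['fx'],(v-cal['cy'])/cal['fy'],1]); return c,d
def atz(cal,u,v,z):
    c,d=ray(cal,u,v); return c+d*(z-c[2])/d[2]
def proj(cal,P):
    return cv2.projectPoints(np.array(P,float).reshape(-1,3),cal['rvec'],cal['tvec'],np.array([[cal['fx'],0,cal['cx']],[0,cal['fy'],cal['cy']],[0,0,1]]),None)[0][:,0]
E
python3 - <<'E'
import cv2
im=cv2.imread('pics/top0.png')[110:290,160:400]
cv2.imwrite('pics/top0z.png',cv2.resize(im,None,fx=3.3,fy=3.3,interpolation=cv2.INTER_CUBIC))
im=cv2.imread('pics/scene0.png')[170:330,170:350]
cv2.imwrite('pics/scene0z.png',cv2.resize(im,None,fx=3.7,fy=3.7,interpolation=cv2.INTER_CUBIC))
E
```

```text
(no output)
```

View pics/top0z.png

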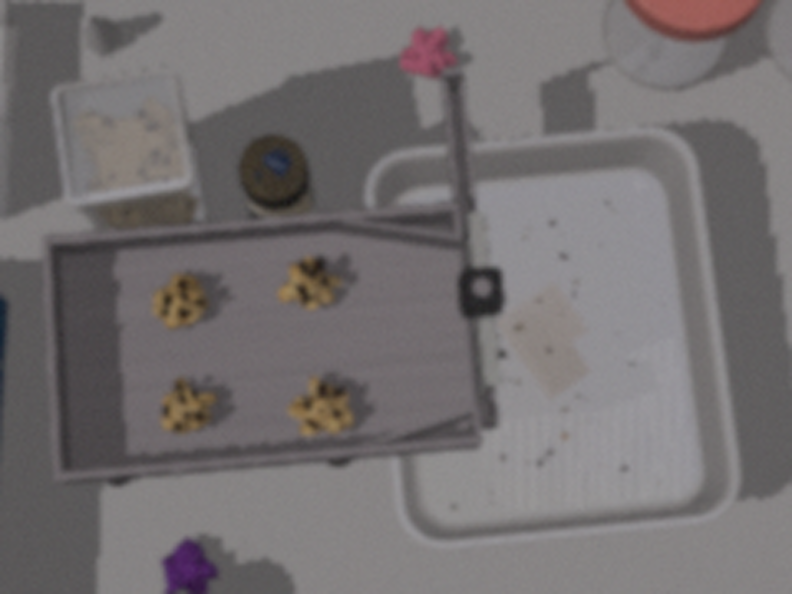

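View pics/scene0z.png

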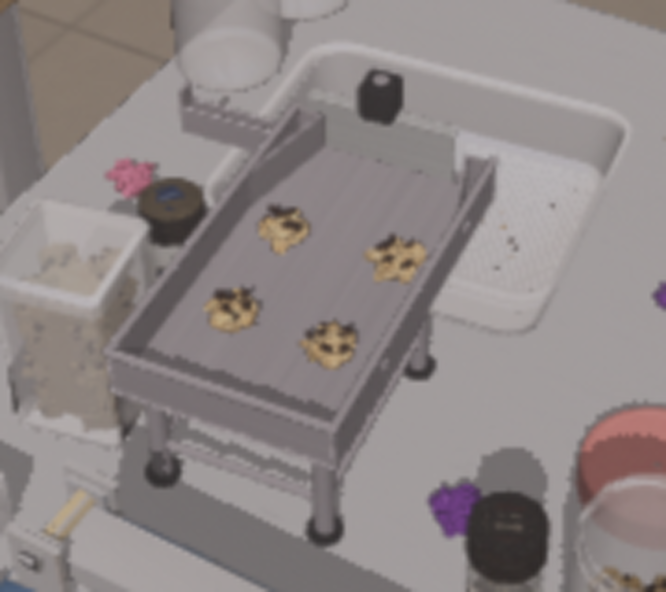

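```bash
cat > m.py <<'E'
from h import *
cal=cams.get_calibration('top')
f=lambda x,y,z: atz(cal,160+x/3.3,110+y/3.3,z)
for n,x,y,z in [('bf',48,238,.115),('bn',60,478,.115),('mn',480,440,.115),('mf',464,210,.115),('block',482,290,.144),('c far back',181,301,.095),('c near back',188,408,.095),('c far fr',312,283,.095),('c near fr',323,408,.095),('chend',453,78,.115),('shaker',274,171,.105),
 ('shaker edge',274,206,.105),('box c1',190,190,.129),('box c2',180,72,.129),('box',65,205,.129),('tray l',405,535,.05),('t2',737,515,.05),('t3',690,135,.05),('t4',370,165,.05)]:
    print(n,f(x,y,z).round(4))
bf,bn,mn,mf=[f(x,y,.115)[:2] for x,y in [(48,238),(60,478),(480,440),(464,210)]]
for a,b in[(bn,mn),(bf,mf),(bn,bf),(mn,mf)]:
    d=b-a; print(np.linalg.norm(d),np.degrees(np.arctan2(d[1],d[0])))
E
python3 m.py
```

```text
bf [0.5615 0.1941 0.115 ]
bn [0.4261 0.18   0.115 ]
mn [ 0.4506 -0.0502  0.115 ]
mf [ 0.5814 -0.0405  0.115 ]
block [ 0.5288 -0.0494  0.144 ]
c far back [0.5306 0.1202 0.095 ]
c near back [0.4689 0.1138 0.095 ]
c far fr [0.5423 0.0455 0.095 ]
c near fr [0.47   0.0376 0.095 ]
chend [ 0.6599 -0.0337  0.115 ]
shaker [0.6057 0.0685 0.105 ]
shaker edge [0.5849 0.0679 0.105 ]
box c1 [0.5868 0.1133 0.129 ]
box c2 [0.656  0.1216 0.129 ]
box [0.5771 0.1826 0.129 ]
tray l [ 0.4026 -0.0101  0.05  ]
t2 [ 0.4171 -0.2041  0.05  ]
t3 [ 0.6487 -0.1812  0.05  ]
t4 [0.6266 0.0143 0.05  ]
0.23148545244955596 -83.9423601639268
0.2353985884945033 -85.14554664277202
0.13610180613724782 5.918407373707299
0.13122547240271282 4.227026558334024
```

```bash
cat > ov.py <<'E'
from h import *
import sys
def wire(cal,im,o,yaw,s,x0,y0,gate=0.):
    c,sn=np.cos(yaw),np.sin(yaw)
    W=lambda p:[o[0]+c*p[0]-sn*p[1],o[1]+sn*p[0]+c*p[1],p[2]]
    L=[]
    for z in(.085,.115):
        P=[(-.065,-.11,z),(-.065,.122,z),(.065,.122,z),(.065,-.11,z)]
        L+= [(P[i],P[i+1]) for i in range(3)]
    L+=[((-.048,-.11,.085),(.048,-.11,.085)),((-.065,-.04,.115),(-.048,-.11,.115)),((.065,-.04,.115),(.048,-.11,.115))]
    for z in(.118,.144):
        b=[(.012+gate+a,-.116+d,z) for a,d in[(-.012,-.012),(.012,-.012),(.012,.012),(-.012,.012)]]
        L+=[(b[i],b[(i+1)%4]) for i in range(4)]
    for a,b in L:
        p=proj(cal,[W(a),W(b)]); p=((p-[x0,y0]+.5)*s).astype(int)
        cv2.line(im,tuple(map(int,p[0])),tuple(map(int,p[1])),(0,255,0),1,cv2.LINE_AA)
    return im
if __name__=='__main__':
    o=[float(sys.argv[1]),float(sys.argv[2])];yaw=float(sys.argv[3]);t=sys.argv[4]
    out=[]
    for n,(x0,y0,x1,y1) in [('top',(165,160,325,260)),('scene',(190,180,310,320))]:
        cal=cams.get_calibration(n); im=cv2.imread(f'pics/{n}0.png')[y0:y1,x0:x1]; s=4 if n=='scene' else 4.8
        im=cv2.resize(im,None,fx=s,fy=s,interpolation=cv2.INTER_CUBIC)
        cv2.imwrite(f'pics/ov_{n}{t}.png',wire(cal,im,o,yaw,s,x0,y0))
E
python3 ov.py 0.5056 0.0641 0.095 a
```

```text
(no output)
```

View pics/ov_topa.png

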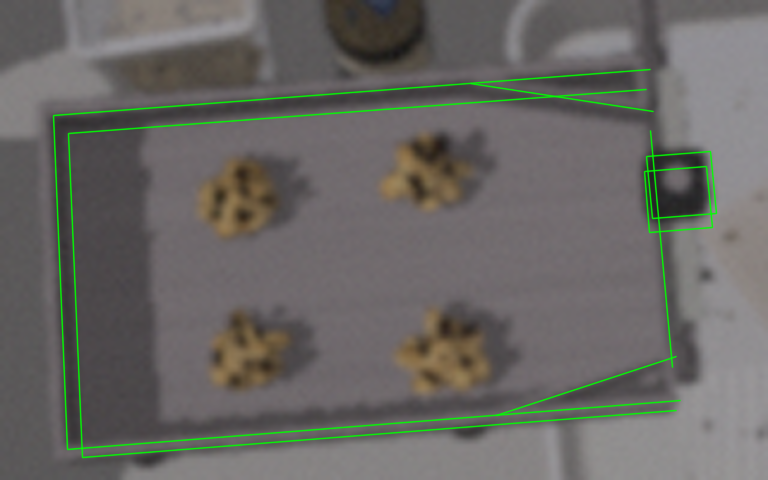

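View pics/ov_scenea.png

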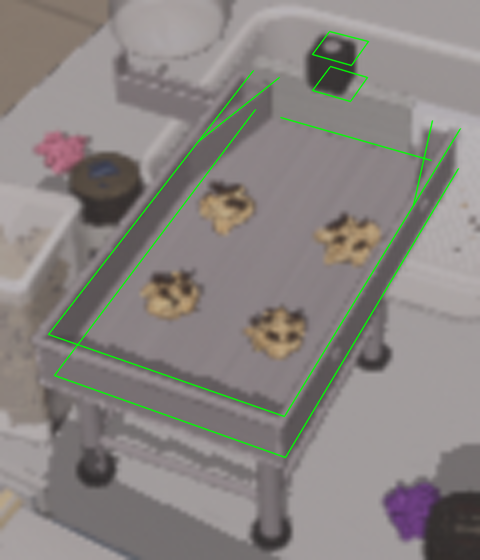

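play_rows(series="0 0 0 -1 0 0 -10.5;0 0 0 -1 0 0 -10.5;0 0 0 0 0 0 -10.5;0 0 0 0 0 0 -10.5;0 0 0 0 0 0 -10.5;0 0 0 0 0 0 -10.5;0 0 0 0 0 0 -10.5;0 0 0 0 0 0 -5.5", newtons=20)

```text
clock: 1.15
tcp_pos: [0.1604, -0.552, 0.2699]
orientation: [-0.0, 0.673, 0.74, 0.0]
wrist_force: [0.2, 0.9, 0.1]
finger_gap: -0.0001
```

```bash
cat > c.py <<'E'
from h import *
O=np.array([.506,.0643]);yaw=.095
R=np.array([[np.cos(yaw),-np.sin(yaw)],[np.sin(yaw),np.cos(yaw)]])
def st():
    s=get_state(); p=s['tcp_pos']; q=R.T@(p[:2]-O)*100
    print('t',round(s['clock'],2),'chute cm',q.round(2),'z',round(p[2]*100,2),'gap',round(s['finger_gap']*1000,1),'F',s['wrist_force'].round(1), 'ori',s['orientation'].round(3))
if __name__=='__main__':
    st(); 
    print([(n,(R.T@(np.array(v)-O)*100).round(1)) for n,v in dict(fb=(.5306,.1202),nb=(.4689,.1138),ff=(.5423,.0455),nf=(.47,.0376)).items()])
E
python3 c.py
```

```text
t 1.15 chute cm [-40.25 -58.07] z 26.99 gap -0.1 F [0.2 0.9 0.1] ori [-0.     0.673  0.74   0.   ]
[('fb', array([3. , 5.3])), ('nb', array([-3.2,  5.3])), ('ff', array([ 3.4, -2.2])), ('nf', array([-3.8, -2.3]))]
```

play_rows(series="0 3.9 3 0 0 0 0;0 3.9 3 0 0 0 0;0 3.9 3 0 0 0 0;0 3.9 3 0 0 0 0;0 3.9 3 0 0 0 0;0 3.9 3 0 0 0 0;0 3.9 3 0 0 0 0;0 3.9 3 0 0 0 0;0 3.9 3 0 0 0 0;0 3.9 3 0 0 0 0;0 3.9 3 0 0 0 0;0 3 3 0 0 0 0")

```text
clock: 2.65
tcp_pos: [0.4778, -0.0606, 0.2702]
orientation: [-0.0, 0.674, 0.739, -0.0]
wrist_force: [-0.1, -0.3, -0.3]
finger_gap: 0.0002
```

```bash
python3 c.py
python3 - <<'E'
from h import *
for n in ['top','wrist']: cv2.imwrite(f'pics/{n}1.png',cams.read_camera(n)[:,:,::-1])
E
```

```text
t 2.65 chute cm [ -3.99 -12.17] z 27.02 gap 0.2 F [-0.1 -0.3 -0.3] ori [-0.     0.674  0.739 -0.   ]
[('fb', array([3. , 5.3])), ('nb', array([-3.2,  5.3])), ('ff', array([ 3.4, -2.2])), ('nf', array([-3.8, -2.3]))]
```

View pics/wrist1.png

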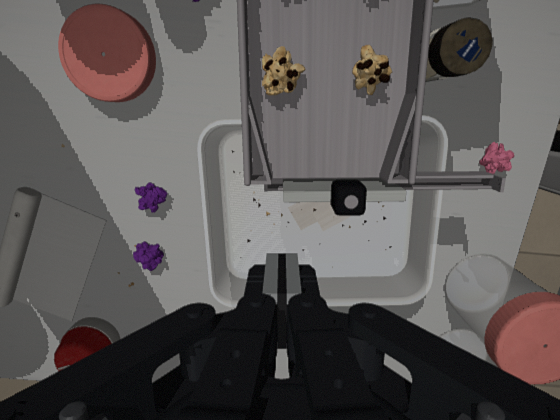

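Run:
```python
from c import *
cal=cams.get_calibration('wrist')
for n,u,v,z in [('block top',350,199,.144),('mouth L rim',247,183,.114),('mouth R rim',412,183,.114),('R rim mid',431,5,.114),('L rim mid',239,5,.114),('nf',281,72,.095),('ff',372,68,.095),('chan end',503,183,.114)]:
    print(n,(R.T@(atz(cal,u,v,z)[:2]-O)*100).round(2))
```

```text
block top [  1.05 -11.57]
mouth L rim [ -6.79 -11.04]
mouth R rim [  6.62 -11.02]
R rim mid [6.59 1.87]
L rim mid [-7.02  1.85]
nf [-4.04 -2.44]
ff [ 3.18 -2.13]
chan end [ 14.02 -11.01]
```

play_rows(series="0 0.6 0 3.2 0 0 0;0 0 0 3.2 0 0 0;0 0 0 3.2 0 0 0;0 0 0 3 0 0 0;0 0 1 0 0 0 0;0 0 1 0 0 0 0;0 0 1 0 0 0 0;0 0 1 0 0 0 0;0 0 1 0 0 0 0;0 0 1 0 0 0 0;0 0 1 0 0 0 0;0 0 1 0 0 0 0")

```text
clock: 4.25
tcp_pos: [0.557, -0.049, 0.1442]
orientation: [-0.0, 0.674, 0.739, 0.0]
wrist_force: [-1.8, 0.4, 0.1]
finger_gap: -0.0001
```

```bash
python3 c.py|head -1
```

```text
t 4.25 chute cm [  4.01 -11.76] z 14.42 gap -0.1 F [-1.8  0.4  0.1] ori [-0.     0.674  0.739  0.   ]
```

play_rows(series="0 0 1 0 0 0 0;0 0 1 0 0 0 0;0 0 1 0 0 0 0;0 0 0.8 0 0 0 0;0 0 0.3 0 0 0 0;0 0 0.2 0 0 0 0")

```text
clock: 5.0
tcp_pos: [0.5942, -0.0457, 0.1438]
orientation: [-0.004, 0.675, 0.738, -0.004]
wrist_force: [-19.9, -2.4, 11.4]
finger_gap: 0.0001
```

```bash
python3 c.py|head -1;  python3 - <<'E'
from h import *
for n in ['wrist']: cv2.imwrite(f'pics/{n}2.png',cams.read_camera(n)[:,:,::-1])
E
```

```text
t 5.0 chute cm [  7.73 -11.78] z 14.38 gap 0.1 F [-19.9  -2.4  11.4] ori [-0.004  0.675  0.738 -0.004]
```

View pics/wrist2.png

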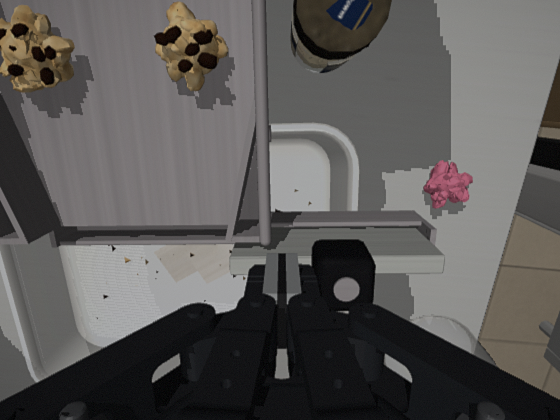

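Run:
```python
from c import *
cal=cams.get_calibration('wrist')
for n,u,v,z in [('blk hl',346,289,.144),('plate L',232,252,.118),('plate R',443,252,.118),('blk back L',316,242,.144),('blk back R',370,242,.144),('wall rim end',265,240,.114)]:
    print(n,(R.T@(atz(cal,u,v,z)[:2]-O)*100).round(2))
i=cv2.imread('pics/wrist2.png')[200:320,220:460]; cv2.imwrite('pics/w2z.png',cv2.resize(i,None,fx=3.2,fy=3.2))
```

```text
blk hl [ 10.14 -11.56]
plate L [  5.29 -11.13]
plate R [ 14.98 -11.12]
blk back L [ 8.92 -9.58]
blk back R [10.94 -9.57]
wall rim end [  6.8  -10.69]
```

View pics/w2z.png

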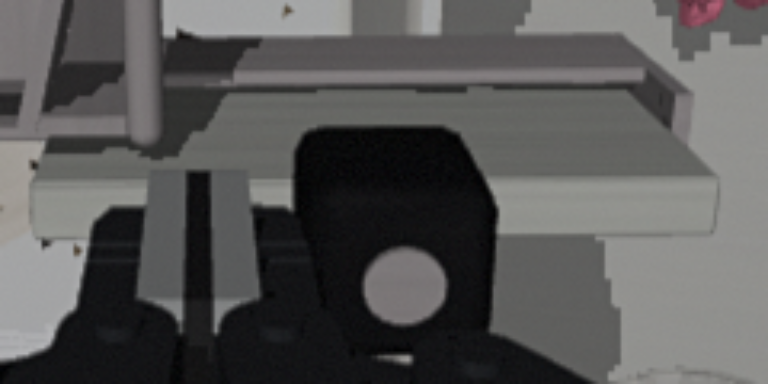

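Run:
```python
from c import *
# image wrist1 cal: TCP was at known pose; approximate with same extrinsics: recompute via relative pose
from scipy.spatial.transform import Rotation as Ro
cal=cams.get_calibration('wrist'); s=get_state()
Rc=cv2.Rodrigues(cal['rvec'])[0]
for n,z in(('top',0),('scene',0)):
    im=cams.read_camera(n); cv2.imwrite(f'pics/{n}2.png',im[:,:,::-1])
    x0,y0,x1,y1={'top':(240,120,380,240),'scene':(180,150,320,250)}[n]
    cv2.imwrite(f'pics/{n}2z.png',cv2.resize(im[y0:y1,x0:x1,::-1],None,fx=5,fy=5,interpolation=cv2.INTER_CUBIC))
```

```text
(no output)
```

View pics/top2z.png

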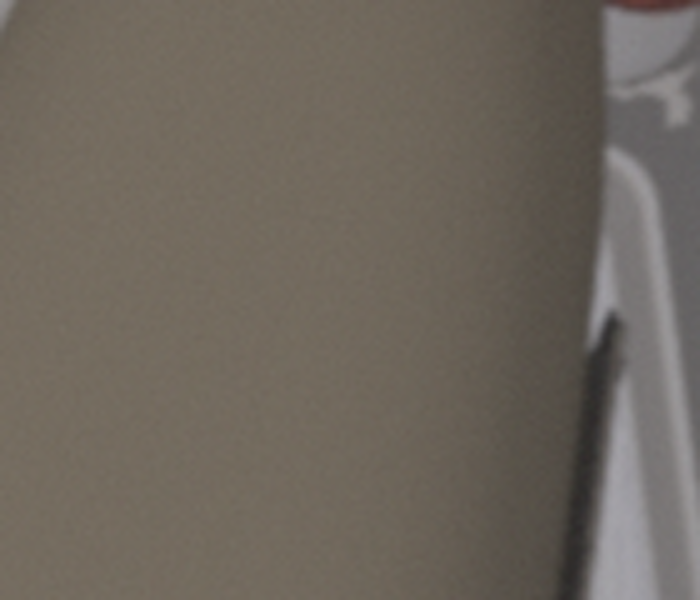

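View pics/scene2z.png

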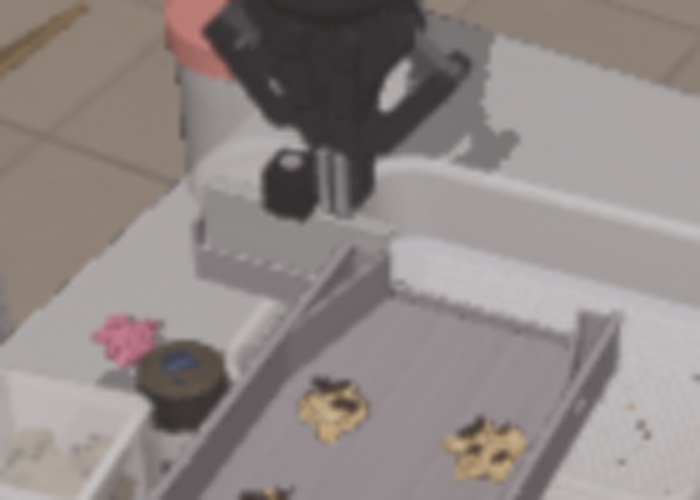

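Run:
```python
from c import *
cal=cams.get_calibration('scene')
a=atz(cal,170+380/3.7,170+80/3.7,.144)[:2]; b=atz(cal,180+291/5,150+160/5,.144)[:2]
print((R.T@(a-O)*100),(R.T@(b-O)*100))
for n,x0,y0,x1,y1 in(('0',250,180,290,220),('2',220,170,260,210)):
    im=cv2.imread(f'pics/scene{n}.png')[y0:y1,x0:x1]; cv2.imwrite(f'pics/blk{n}.png',cv2.resize(im,None,fx=12,fy=12,interpolation=cv2.INTER_CUBIC))
```

```text
[  1.53390775 -11.39824589] [ 10.39521085 -11.4482318 ]
```

View pics/blk0.png

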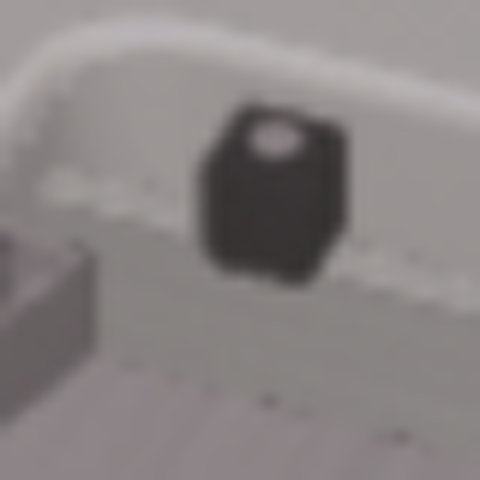

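View pics/blk2.png

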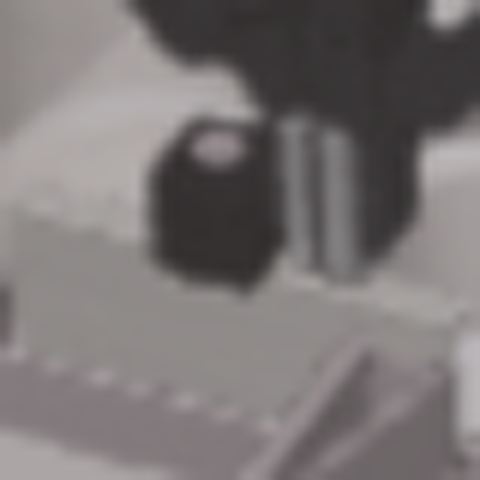

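Run:
```python
from c import *
from scipy.spatial.transform import Rotation as Ro
cal=cams.get_calibration('wrist'); s=get_state()
def T(p,q):
    M=np.eye(4);M[:3,:3]=Ro.from_quat([q[1],q[2],q[3],q[0]]).as_matrix();M[:3,3]=p;return M
E=np.eye(4);E[:3,:3]=cv2.Rodrigues(cal['rvec'])[0];E[:3,3]=np.ravel(cal['tvec'])
X=E@T(s['tcp_pos'],s['orientation'])  # cam<-tcp
E1=X@np.linalg.inv(T([.4778,-.0606,.2702],[0,.674,.739,0]))
c1=dict(cal,rvec=cv2.Rodrigues(E1[:3,:3])[0],tvec=E1[:3,3])
for n,u,v,z in [('block top',350,199,.144),('plate L top',284,182,.118),('plate R',405,182,.118),('plate Lb',284,202,.118)]:
    print(n,(R.T@(atz(c1,u,v,z)[:2]-O)*100).round(2))
im=cv2.imread('pics/wrist1.png')[150:230,230:520]; cv2.imwrite('pics/w1z.png',cv2.resize(im,None,fx=2.7,fy=2.7,interpolation=cv2.INTER_CUBIC))
```

```text
block top [  0.92 -11.69]
plate L top [ -3.92 -10.97]
plate R [  5.77 -10.99]
plate Lb [ -3.92 -12.63]
```

View pics/w1z.png

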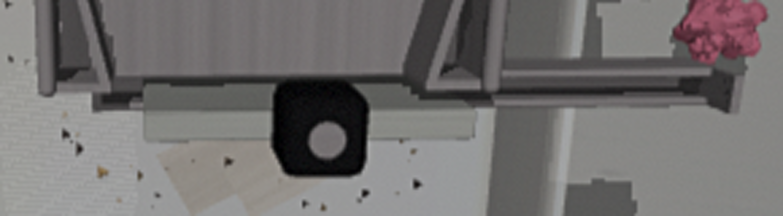

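play_rows(series="0 0 -1 0 0 0 0;0 0 -0.5 -3 0 0 0;24 2 -2 0 0 0 0;24 3.8 -0.9 0 0 0 0;24 3.8 0 0 0 0 0;24 3.8 0 0 0 0 0;24 0 0 2.5 0 0 0;24 0 0 2.5 0 0 0;24 0 0 0 0 0 0")

```text
clock: 6.28
tcp_pos: [0.5425, 0.0842, 0.1228]
orientation: [-0.001, 0.674, 0.739, -0.001]
wrist_force: [-0.0, 0.2, 0.9]
finger_gap: 0.0203
```

```bash
python3 c.py|head -1;  python3 - <<'E'
from h import *
for n in ['wrist','scene']: cv2.imwrite(f'pics/{n}3.png',cams.read_camera(n)[:,:,::-1])
E
```

```text
t 6.28 chute cm [3.82 1.64] z 12.28 gap 20.3 F [-0.   0.2  0.9] ori [-0.001  0.674  0.739 -0.001]
```

View pics/wrist3.png

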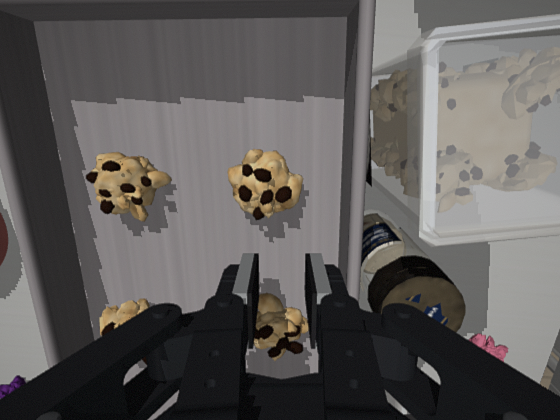

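View pics/scene3.png

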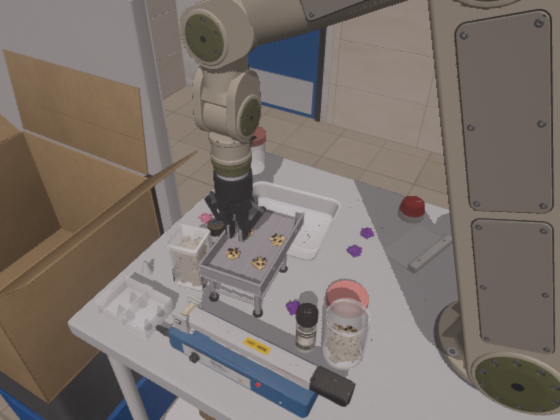

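play_rows(series="24 0 -0.5 1 0 0 0;24 0 0 0.5 0 0 0;24 0 0 0 0 0 0")

```text
clock: 6.75
tcp_pos: [0.538, 0.0836, 0.109]
orientation: [-0.0, 0.674, 0.738, -0.0]
wrist_force: [-0.5, -0.2, 0.1]
finger_gap: 0.0205
```

```bash
python3 c.py|head -1
```

```text
t 6.75 chute cm [3.37 1.61] z 10.9 gap 20.5 F [-0.5 -0.2  0.1] ori [-0.     0.674  0.738 -0.   ]
```

play_rows(series="24 -1 0 0.2 0 0 0;24 -1 0 0 0 0 0;24 -1 0 0 0 0 0;24 -1 -0.1 0 0 0 0;24 -1 -0.2 0 0 0 0;24 -1 -0.2 0 0 0 0;24 -1 -0.2 0 0 0 0;24 -1 -0.2 0 0 0 0;24 -1 -0.2 0 0 0 0;24 -1 -0.2 0 0 0 0;24 -1 -0.2 0 0 0 0;24 -1 -0.2 0 0 0 0")

```text
clock: 8.25
tcp_pos: [0.5322, -0.0381, 0.1073]
orientation: [0.0, 0.674, 0.738, -0.0]
wrist_force: [0.1, 0.3, 1.0]
finger_gap: 0.0207
```

```bash
python3 c.py|head -1;  python3 - <<'E'
from h import *
for n in ['wrist','scene']: cv2.imwrite(f'pics/{n}4.png',cams.read_camera(n)[:,:,::-1])
E
```

```text
t 8.25 chute cm [  1.64 -10.44] z 10.73 gap 20.7 F [0.1 0.3 1. ] ori [ 0.     0.674  0.738 -0.   ]
```

View pics/wrist4.png

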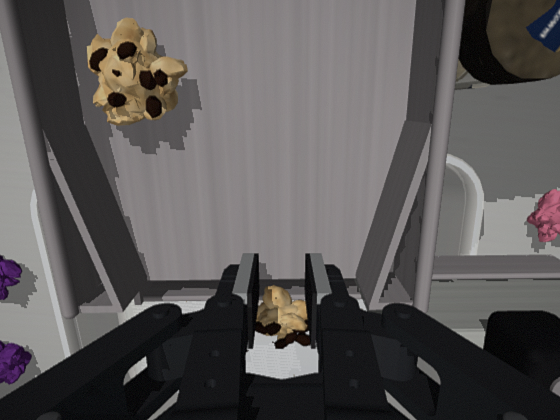

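View pics/scene4.png

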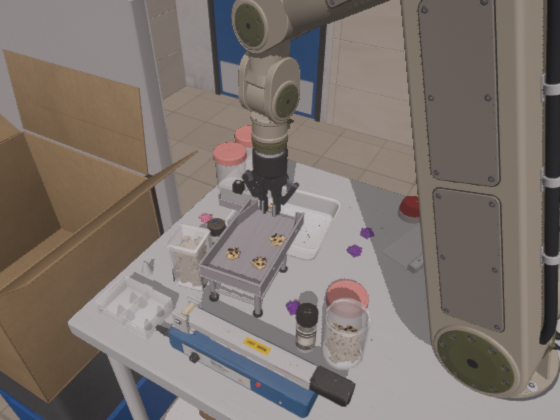

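play_rows(series="24 -1 0 0 0 0 0;24 -1 0 0 0 0 0;24 -1 0 0 0 0 0;24 -0.5 0 0 0 0 0")

```text
clock: 8.85
tcp_pos: [0.5356, -0.073, 0.1073]
orientation: [0.0, 0.675, 0.738, -0.0]
wrist_force: [0.2, 0.1, 1.1]
finger_gap: 0.0205
```

```bash
python3 c.py|head -1;  python3 - <<'E'
from h import *
for n in ['wrist']: cv2.imwrite(f'pics/{n}5.png',cams.read_camera(n)[:,:,::-1])
E
```

```text
t 8.85 chute cm [  1.64 -13.95] z 10.73 gap 20.5 F [0.2 0.1 1.1] ori [ 0.     0.675  0.738 -0.   ]
```

View pics/wrist5.png

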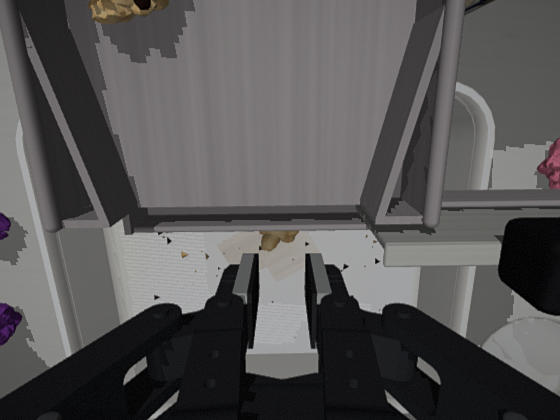

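play_rows(series="24 0 0 4 0 0 0")

```text
clock: 9.02
tcp_pos: [0.5386, -0.0734, 0.0697]
orientation: [0.003, 0.674, 0.738, 0.002]
wrist_force: [0.4, -0.4, -0.1]
finger_gap: 0.0206
```

I used the wrong sign there: tool z points down. The tips dipped into free space over the container with no contact force, so I'm going up now.

play_rows(series="24 0 0 -4 0 0 0;24 0 0 -4.2 0 0 0;24 0 0 0 0 0 0")

```text
clock: 9.4
tcp_pos: [0.5379, -0.0728, 0.1527]
orientation: [0.003, 0.674, 0.739, 0.001]
wrist_force: [-0.3, -0.2, -0.2]
finger_gap: 0.0207
```

```bash
python3 c.py|head -1
```

```text
t 9.4 chute cm [  1.87 -13.95] z 15.27 gap 20.7 F [-0.3 -0.2 -0.2] ori [0.003 0.674 0.739 0.001]
```

play_rows(series="24 4 -1.4 0 0 0 0;24 4 -1.4 0 0 0 0;24 4 -1.4 0 0 0 0;24 3.6 -1.2 0 0 0 0;24 0 0 2 0 0 0;24 0 0 1.5 0 0 0;24 0 0 0 0 0 0")

```text
clock: 10.28
tcp_pos: [0.4663, 0.078, 0.1126]
orientation: [-0.001, 0.674, 0.738, -0.001]
wrist_force: [-0.4, -0.8, 0.2]
finger_gap: 0.0206
```

```bash
python3 c.py|head -1;  python3 - <<'E'
from h import *
for n in ['wrist']: cv2.imwrite(f'pics/{n}6.png',cams.read_camera(n)[:,:,::-1])
E
```

```text
t 10.28 chute cm [-3.83  1.74] z 11.26 gap 20.6 F [-0.4 -0.8  0.2] ori [-0.001  0.674  0.738 -0.001]
```

View pics/wrist6.png

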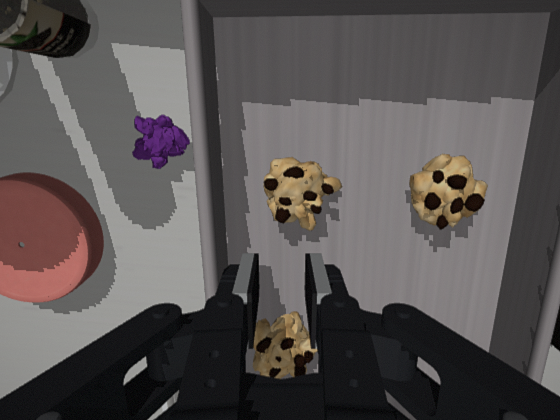

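play_rows(series="24 -1 0.1 0.5 0 0 0;24 -1 0.1 0 0 0 0;24 -1 0.1 0 0 0 0;24 -1 0.1 0 0 0 0;24 -1 0.2 0 0 0 0;24 -1 0.2 0 0 0 0;24 -1 0.2 0 0 0 0;24 -1 0.2 0 0 0 0;24 -1 0.3 0 0 0 0;24 -1 0.2 0 0 0 0;24 -1 0.2 0 0 0 0;24 -1 0.2 0 0 0 0")

```text
clock: 11.82
tcp_pos: [0.4995, -0.04, 0.1093]
orientation: [0.0, 0.674, 0.738, -0.0]
wrist_force: [-0.0, 0.4, 0.9]
finger_gap: 0.0203
```

play_rows(series="24 -1 0 0 0 0 0;24 -1 0 0 0 0 0;24 -1 0 0 0 0 0;24 -0.6 0 0 0 0 0")

```text
clock: 12.32
tcp_pos: [0.5027, -0.0759, 0.1093]
orientation: [0.0, 0.674, 0.738, -0.0]
wrist_force: [0.2, -0.1, -0.0]
finger_gap: 0.0206
```

```bash
python3 c.py|head -1;  python3 - <<'E'
from h import *
for n in ['wrist']: cv2.imwrite(f'pics/{n}7.png',cams.read_camera(n)[:,:,::-1])
E
```

```text
t 12.32 chute cm [ -1.66 -13.93] z 10.93 gap 20.6 F [ 0.2 -0.1 -0. ] ori [ 0.     0.674  0.738 -0.   ]
```

View pics/wrist7.png

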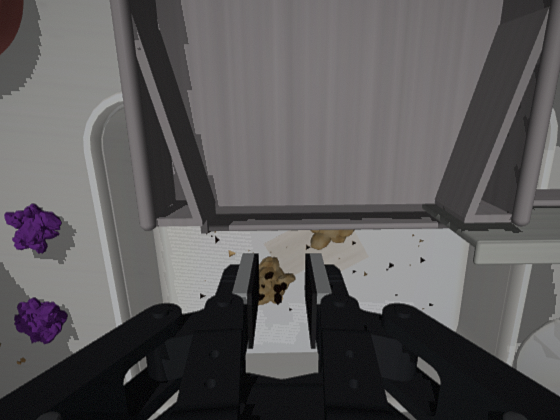

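play_rows(series="24 0 0 -4.2 0 0 0;24 4 1.2 0 0 0 0;24 4 1 0 0 0 0;24 4 1 0 0 0 0;24 4 1 0 0 0 0;24 4 0.5 0 0 0 0;24 2.8 0 0 0 0 0;24 0 0 2 0 0 0;24 0 0 1.5 0 0 0;24 0 0 0 0 0 0")

```text
clock: 13.62
tcp_pos: [0.5275, 0.1557, 0.1148]
orientation: [-0.001, 0.674, 0.738, -0.001]
wrist_force: [0.4, -1.0, -0.4]
finger_gap: 0.0204
```

```bash
python3 c.py|head -1;  python3 - <<'E'
from h import *
for n in ['wrist','scene']: cv2.imwrite(f'pics/{n}8.png',cams.read_camera(n)[:,:,::-1])
E
```

```text
t 13.62 chute cm [3.  8.9] z 11.48 gap 20.4 F [ 0.4 -1.  -0.4] ori [-0.001  0.674  0.738 -0.001]
```

View pics/wrist8.png

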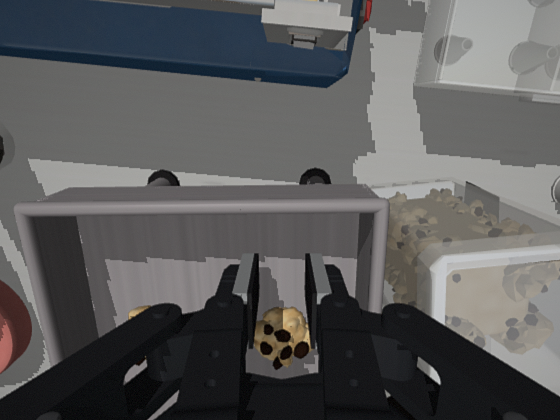

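View pics/scene8.png

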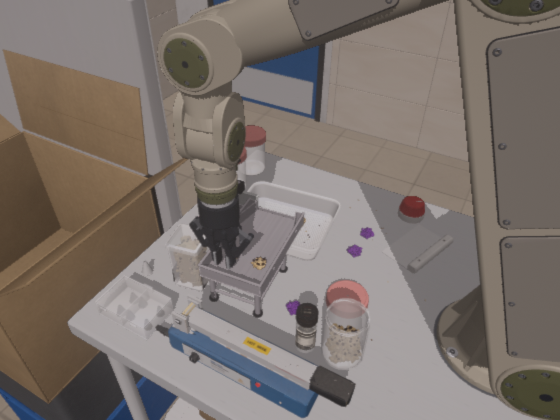

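play_rows(series="24 -1.1 0 0.5 0 0 0;24 -1.1 0 0 0 0 0;24 -1.1 0 0 0 0 0;24 -1.1 0 0 0 0 0;24 -1.1 0 0 0 0 0;24 -1.1 0 0 0 0 0;24 -1.1 0 0 0 0 0;24 -1.1 0 0 0 0 0;24 -1.1 -0.1 0 0 0 0;24 -1.1 -0.1 0 0 0 0;24 -1.1 -0.1 0 0 0 0;24 -1.1 -0.1 0 0 0 0")

```text
clock: 15.22
tcp_pos: [0.5367, 0.0236, 0.1113]
orientation: [0.0, 0.674, 0.738, -0.0]
wrist_force: [1.4, -0.9, -0.0]
finger_gap: 0.0207
```

```bash
python3 c.py|head -1;  python3 - <<'E'
from h import *
for n in ['wrist']: cv2.imwrite(f'pics/{n}9.png',cams.read_camera(n)[:,:,::-1])
E
```

```text
t 15.22 chute cm [ 2.67 -4.35] z 11.13 gap 20.7 F [ 1.4 -0.9 -0. ] ori [ 0.     0.674  0.738 -0.   ]
```

View pics/wrist9.png

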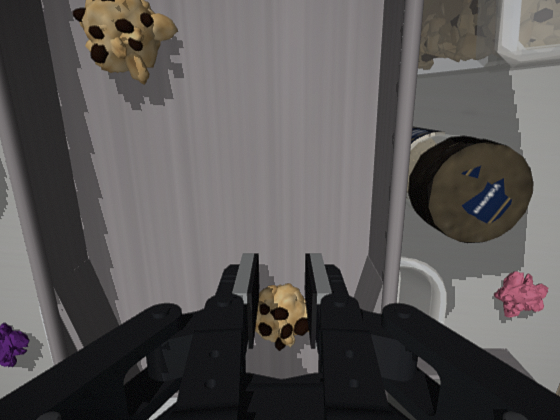

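play_rows(series="24 -1 -0.2 0.3 0 0 0;24 -1 -0.2 0 0 0 0;24 -1 -0.2 0 0 0 0;24 -1 -0.2 0 0 0 0;24 -1 -0.2 0 0 0 0;24 -1 0 0 0 0 0;24 -1 0 0 0 0 0;24 -1 0 0 0 0 0;24 -1 0 0 0 0 0;24 -0.6 0 0 0 0 0")

```text
clock: 16.52
tcp_pos: [0.5355, -0.073, 0.1082]
orientation: [0.0, 0.674, 0.738, -0.0]
wrist_force: [-0.1, 0.2, 0.7]
finger_gap: 0.0204
```

```bash
python3 c.py|head -1;  python3 - <<'E'
from h import *
for n in ['wrist']: cv2.imwrite(f'pics/{n}10.png',cams.read_camera(n)[:,:,::-1])
E
```

```text
t 16.52 chute cm [  1.64 -13.94] z 10.82 gap 20.4 F [-0.1  0.2  0.7] ori [ 0.     0.674  0.738 -0.   ]
```

View pics/wrist10.png

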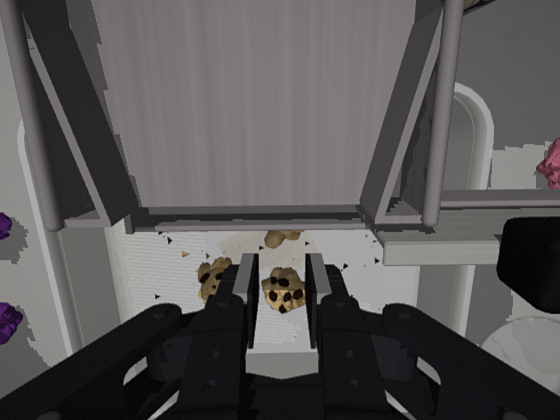

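play_rows(series="24 0 0 -4.3 0 0 0;24 4 -1 0 0 0 0;24 4 -1 0 0 0 0;24 4 -1 0 0 0 0;24 4 -1 0 0 0 0;24 4 -1 0 0 0 0;24 2.8 0 0 0 0 0;24 0 0 2 0 0 0;24 0 0 1.8 0 0 0;24 0 0 0.3 0 0 0")

```text
clock: 17.82
tcp_pos: [0.4639, 0.1504, 0.1092]
orientation: [-0.001, 0.674, 0.739, -0.001]
wrist_force: [-0.5, -0.5, -0.2]
finger_gap: 0.0208
```

```bash
python3 c.py|head -1;  python3 - <<'E'
from h import *
for n in ['wrist']: cv2.imwrite(f'pics/{n}11.png',cams.read_camera(n)[:,:,::-1])
E
```

```text
t 17.82 chute cm [-3.38  8.97] z 10.92 gap 20.8 F [-0.5 -0.5 -0.2] ori [-0.001  0.674  0.739 -0.001]
```

View pics/wrist11.png

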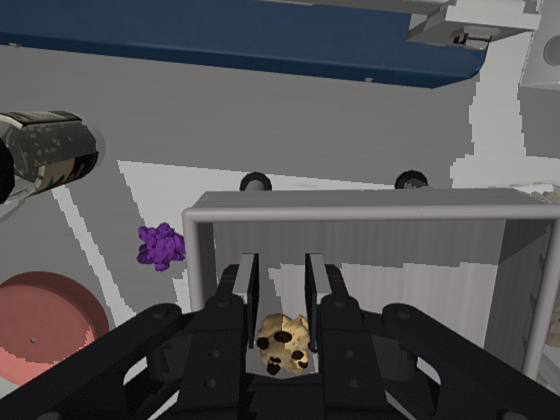

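play_rows(series="24 -1.1 0 0 0 0 0;24 -1.1 0 0 0 0 0;24 -1.1 0 0 0 0 0;24 -1.1 0 0 0 0 0;24 -1.1 0 0 0 0 0;24 -1.1 0 0 0 0 0;24 -1.1 0 0 0 0 0;24 -1.1 0.1 0 0 0 0;24 -1.1 0.1 0 0 0 0;24 -1.1 0.1 0 0 0 0;24 -1.1 0.1 0 0 0 0;24 -1.1 0.1 0 0 0 0")

```text
clock: 19.38
tcp_pos: [0.4821, 0.0186, 0.1103]
orientation: [0.0, 0.674, 0.738, -0.0]
wrist_force: [0.1, 0.5, 1.9]
finger_gap: 0.0205
```

play_rows(series="24 -1 0.2 0 0 0 0;24 -1 0.2 0 0 0 0;24 -1 0.2 0 0 0 0;24 -1 0.3 0 0 0 0;24 -1 0.3 0 0 0 0;24 -1 0 0 0 0 0;24 -1 0 0 0 0 0;24 -1 0 0 0 0 0;24 -1 0 0 0 0 0;24 -0.6 0 0 0 0 0")

```text
clock: 20.62
tcp_pos: [0.5026, -0.0759, 0.1103]
orientation: [0.0, 0.674, 0.738, -0.0]
wrist_force: [0.1, 1.1, -0.8]
finger_gap: 0.0202
```

```bash
python3 c.py|head -1;  python3 - <<'E'
from h import *
for n in ['wrist']: cv2.imwrite(f'pics/{n}12.png',cams.read_camera(n)[:,:,::-1])
E
```

```text
t 20.62 chute cm [ -1.66 -13.93] z 11.03 gap 20.2 F [ 0.1  1.1 -0.8] ori [ 0.     0.674  0.738 -0.   ]
```

View pics/wrist12.png

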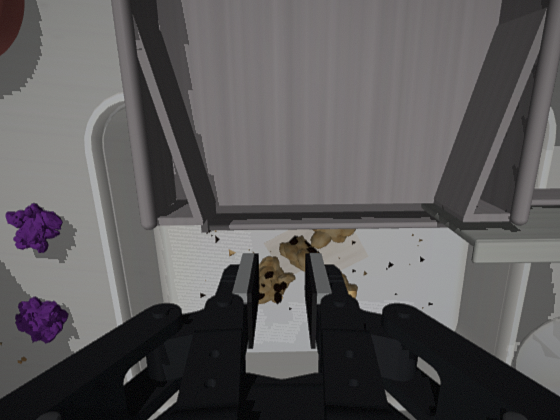

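play_rows(series="24 0 0 -4 0 0 0;0 0 0 -4 0 0 0;0 0 0 -4 0 0 0;0 0 0 0 0 0 0")

```text
clock: 21.18
tcp_pos: [0.5045, -0.0757, 0.2338]
orientation: [0.003, 0.674, 0.739, 0.001]
wrist_force: [0.0, 0.4, -0.4]
finger_gap: -0.0002
```

```bash
python3 c.py|head -1;  python3 - <<'E'
from c import *
for n in ['wrist','scene']: cv2.imwrite(f'pics/{n}13.png',cams.read_camera(n)[:,:,::-1])
# jar lid: triangulate top & scene
a=cams.get_calibration('top');b=cams.get_calibration('scene')
def tri(p,q):
    c1,d1=ray(a,*p);c2,d2=ray(b,*q)
    t=np.linalg.lstsq(np.c_[d1,-d2],c2-c1,rcond=None)[0]; P=(c1+d1*t[0]+c2+d2*t[1])/2; return P,np.linalg.norm(c1+d1*t[0]-c2-d2*t[1])
for p,q in [((370,98),(230,153)),((424,100),(250,136)),((370,98),(250,136)),]:
    P,e=tri(p,q); print(P.round(3),e.round(3),(R.T@(P[:2]-O)*100).round(1), 'radius',22/508*(0.95-0.1))
E
```

```text
t 21.18 chute cm [ -1.47 -13.92] z 23.38 gap -0.2 F [ 0.   0.4 -0.4] ori [0.003 0.674 0.739 0.001]
[ 0.736 -0.174  0.111] 0.0 [ 20.6 -25.9] radius 0.036811023622047245
[ 0.736 -0.279  0.108] 0.003 [ 19.7 -36.3] radius 0.036811023622047245
[ 0.683 -0.164  0.192] 0.035 [ 15.4 -24.4] radius 0.036811023622047245
```

View pics/wrist13.png

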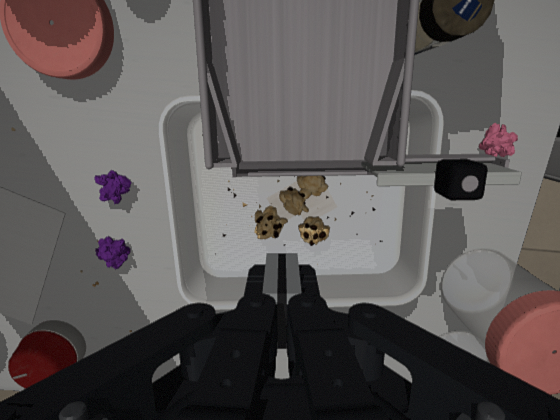

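play_rows(series="0 0.8 4 0 0 0 0;0 0.8 4 0 0 0 0;0 0.7 4 0 0 0 0;0 0 3.5 0 0 0 0;0 0 0 3 0 0 0;0 0 0 3 0 0 0;0 0 0 2.5 0 0 0;0 0 0 0 0 0 0")

```text
clock: 22.28
tcp_pos: [0.6521, -0.0377, 0.141]
orientation: [-0.003, 0.674, 0.739, -0.002]
wrist_force: [0.4, 0.9, -0.5]
finger_gap: -0.0002
```

```bash
python3 c.py|head -1;  python3 - <<'E'
from h import *
for n in ['wrist']: cv2.imwrite(f'pics/{n}14.png',cams.read_camera(n)[:,:,::-1])
E
```

```text
t 22.27 chute cm [ 13.58 -11.54] z 14.1 gap -0.2 F [ 0.4  0.9 -0.5] ori [-0.003  0.674  0.739 -0.002]
```

View pics/wrist14.png

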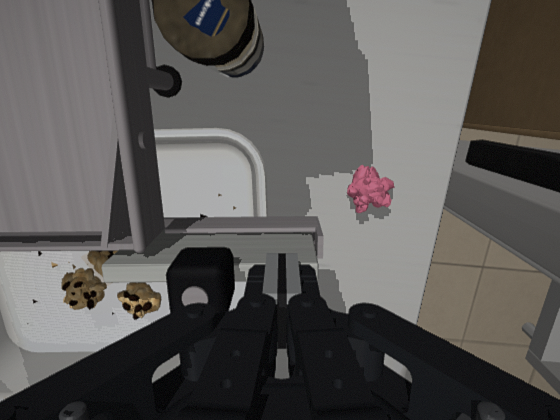

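play_rows(series="0 -0.1 -0.6 -0.3 0 0 0;0 0 -0.9 0 0 0 0;0 0 -0.9 0 0 0 0;0 0 -0.9 0 0 0 0;0 0 -0.9 0 0 0 0;0 0 -0.9 0 0 0 0;0 0 -0.9 0 0 0 0;0 0 -0.9 0 0 0 0;0 0 -0.9 0 0 0 0;0 0 -0.9 0 0 0 0;0 0 -0.9 0 0 0 0;0 0 -0.6 0 0 0 0")

```text
clock: 23.82
tcp_pos: [0.5527, -0.0485, 0.1482]
orientation: [-0.0, 0.674, 0.738, -0.0]
wrist_force: [2.1, -0.9, -0.4]
finger_gap: 0.0001
```

```bash
python3 c.py|head -1
```

```text
t 23.82 chute cm [  3.58 -11.68] z 14.82 gap 0.1 F [ 2.1 -0.9 -0.4] ori [-0.     0.674  0.738 -0.   ]
```

play_rows(series="0 0 -0.6 0 0 0 0;0 0 -0.4 0 0 0 0;0 0 -0.2 0 0 0 0;0 0 0 0 0 0 0")

```text
clock: 24.32
tcp_pos: [0.5445, -0.0493, 0.1485]
orientation: [0.002, 0.674, 0.739, 0.002]
wrist_force: [10.5, 1.9, -7.0]
finger_gap: -0.0001
```

```bash
python3 c.py|head -1
```

```text
t 24.32 chute cm [  2.75 -11.68] z 14.85 gap -0.1 F [10.5  1.9 -7. ] ori [0.002 0.674 0.739 0.002]
```

play_rows(series="0 0 -0.2 0 0 0 0;0 0 0 0 0 0 0;0 0 1 0 0 0 0;0 0 1 -2 0 0 0;0 0 2 -5 0 0 0;0 -3 2 -5 0 0 0;0 -4 0 0 0 0 0;0 -4 0 0 0 0 0;0 0 0 0 0 0 0")

```text
clock: 25.45
tcp_pos: [0.6087, -0.1563, 0.2674]
orientation: [-0.001, 0.676, 0.737, -0.001]
wrist_force: [0.1, -0.8, -0.2]
finger_gap: -0.0001
```

```bash
python3 c.py|head -1;  python3 - <<'E'
from c import *
cal=cams.get_calibration('wrist')
for n in ['wrist','scene']: cv2.imwrite(f'pics/{n}15.png',cams.read_camera(n)[:,:,::-1])
E
```

```text
t 25.45 chute cm [  8.13 -22.93] z 26.74 gap -0.1 F [ 0.1 -0.8 -0.2] ori [-0.001  0.676  0.737 -0.001]
```

View pics/wrist15.png

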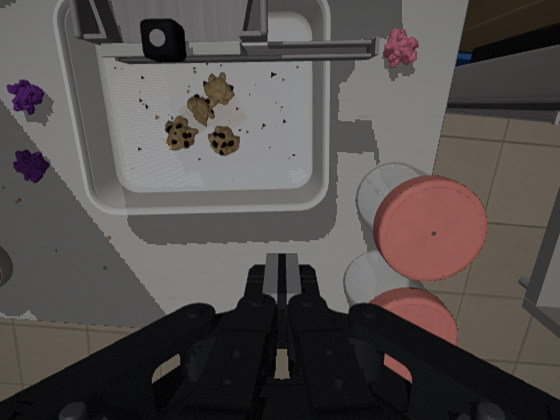

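View pics/scene15.png

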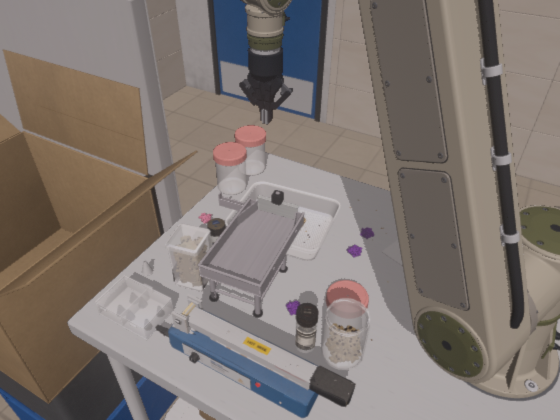

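Everything is clear of the arm. The four cookies are in the container at (218,88), (200,107), (181,133) and (224,140) in the wrist picture. Next I'll measure the gate.

Run:
```python
from c import *
w=cams.get_calibration('wrist'); s=cams.get_calibration('scene')
print('wrist dot',(R.T@(atz(w,157,37,.144)[:2]-O)*100).round(2),'plateR',(R.T@(atz(w,240,46,.118)[:2]-O)*100).round(2),'chan end',(R.T@(atz(w,378,46,.114)[:2]-O)*100).round(2))
im=cv2.imread('pics/scene15.png'); g=im[180:210,260:295]; cv2.imwrite('pics/blk15.png',cv2.resize(g,None,fx=14,fy=14,interpolation=cv2.INTER_CUBIC))
g=im[190:290,200:320]; 
im=cv2.imread('pics/wrist15.png')[0:80,60:400]; cv2.imwrite('pics/w15z.png',cv2.resize(im,None,fx=2.3,fy=2.3,interpolation=cv2.INTER_CUBIC))
```

```text
wrist dot [  0.03 -11.31] plateR [  5.06 -11.48] chan end [ 15.01 -11.47]
```

View pics/w15z.png

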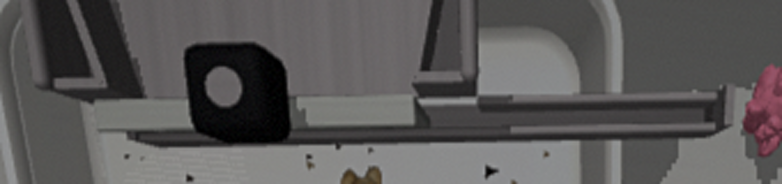

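View pics/blk15.png

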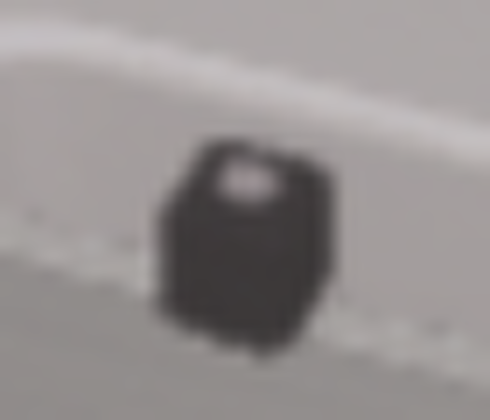

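```bash
python3 -c "
from workcell import workorder
print(workorder.hand_in())"
```

```text
the job is handed in; nothing more can be done
None
```

The gate was pushed fully open, all four cookies were swept one at a time into the container, and the gate was pushed shut again. I handed the job in at about 25.5 s of the 61 s allowed; the hand-in gave no verdict.

**Last checks**
- **Cookies:** all four lie separately on the container floor and the deck is empty.
- **Gate:** it was pushed to its end stop both ways. The last wrist picture puts the block within about 1 mm of shut. The scene picture shows it about 9–10 mm further shut than at the start, so the gate was not quite closed to begin with.
- **Surroundings:** the box, the shaker and the pink and purple look-alikes appear unmoved, judging by eye. The arm is clear of everything with no contact force.
- **Forces:** wrist readings stayed under 2 N at each check during the sweeps. They reached about 23 N at the open stop and about 13 N at the last reading before the final 2 mm push shut.

**Disagreements and errors**
- The cameras first showed only about 90 mm of gate travel when opening. That matches the gate starting about 9 mm open.
- The scene camera sat about 2–4 mm off the other two.
- I once drove the tool down 4 cm instead of up. It was over the open container and nothing was touched.

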